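Lay up the second heel of a pair on the heel board and set the pressing bar

TASK

Build up the missing heel of the pair on the empty seat of the heel board so that it matches the finished heel beside it: the tan leather lift at the bottom, the red-brown leather lift on it and the black rubber lift on top, each lying flat, round back toward the seat's three pins, edges flush. Then lay the steel pressing bar level across both heels, centred between them and in line with the board, to hold them while the glue sets. Do not shift the finished heel, and leave everything released and at rest.

Things in the scene. Friction and masses are not known exactly. Their poses are not given: they have to be found in the camera images.
- heel_board: Fixed plywood board, 230 x 110 x 12 mm, with two equal grey metal seats, centred 70 mm to either side of its middle along its length. Origin at the centre of its underside; x along its length, -y toward both seats' pins (away from the robot), z up. (The desk lamp left of the robot is drawn leaning over its shoulder, but its arm is really swung 57 degrees aside, to the left.)
- seat_top (a point): Centre of the empty seat's top, 30 mm above the bench; it is the left or the right seat. Axes as the board's. A rightly laid lift has its origin on this vertical line and its axes parallel to these. The seat is D-shaped, 46 mm wide: a lift overhangs it 5 mm at each side, where fingertips may reach 11 mm below its top. Sides (x) and front (+y) are open; at the back are pins, see seat_back.
- seat_back (a point): Level with seat_top, 28 mm from it toward -y: where a centred lift's round back edge comes. Three upright steel pins, 6 mm thick with tapered tips, rise 14 mm above the seat's top, their axes 33 mm from seat_top in directions -y and 50 degrees either side of it, so a centred lift clears each by 2 mm. The used seat has the same pins.
- finished_heel: The finished heel of the pair: a loose block glued from three such lifts (tan, red-brown, black on top), 56 x 56 x 21 mm, about 0.1 kg, standing on the other seat, 140 mm from the empty one. Origin at the centre of its underside; its top is 51 mm above the bench.
- tan_lift: Light tan leather heel lift, D-shaped, 56 mm wide, 56 mm long, 7 mm thick. Origin at the centre of its underside, z up; x across its width (grip it across x, the sides there are parallel); +y toward the straight front edge, -y toward the round back edge 28 mm away. Starts flat on the bench, right of the board. 30 g.
- brown_lift: Red-brown leather heel lift, D-shaped, 56 mm wide, 56 mm long, 7 mm thick. Origin at the centre of its underside, z up; x across its width (grip it across x, the sides there are parallel); +y toward the straight front edge, -y toward the round back edge 28 mm away. Starts flat on the bench, right of the board. 30 g.
- black_lift: Black rubber heel lift, D-shaped, 56 mm wide, 56 mm long, 7 mm thick. Origin at the centre of its underside, z up; x across its width (grip it across x, the sides there are parallel); +y toward the straight front edge, -y toward the round back edge 28 mm away. Starts flat on the bench, right of the board. Three small bright nail heads show on it. 28 g.
- press_bar: Steel pressing bar with a wooden grip, 200 x 36 mm, 42 mm high overall, 0.55 kg, lying flat on the bench at the right. Origin at the centre of its underside, x along its length, z up. The flat bar with its felt underside is 12 mm thick; above it, on two brass spacers, the wooden grip lies along the bar over its middle, 110 mm long, 24 mm wide (grip across y), from 21 to 42 mm above the underside.

How it is judged (in metres and radians):
At the end, for the whole second after the job is handed in: Tan, red-brown, black lift stacked on the empty seat: flat, level within 3 mm, centred within 7 mm, round backs to the pins (within 8 mm). Bar level on both heels, pressing each, within 12 mm and 0.12 rad of the board's middle and length. Finished heel within 10 mm of its start. All at rest (horizontal distance between each of tan_lift, brown_lift, black_lift and seat_top below 0.007 m and z of tan_lift in the frame of seat_top between -0.003 and 0.003 m and angle between each of tan_lift, brown_lift, black_lift's own z axis and vertical below 0.06 rad and y of seat_back in the frame of tan_lift below -0.02 m and x of seat_back in the frame of tan_lift between -0.008 and 0.008 m and linear speed of each of tan_lift, brown_lift, black_lift, press_bar below 0.02 m/s and z of brown_lift in the frame of seat_top between 0.004 and 0.01 m and y of seat_back in the frame of brown_lift below -0.02 m and x of seat_back in the frame of brown_lift between -0.008 and 0.008 m and z of black_lift in the frame of seat_top between 0.011 and 0.017 m and y of seat_back in the frame of black_lift below -0.02 m and x of seat_back in the frame of black_lift between -0.008 and 0.008 m and z of press_bar in the frame of seat_top between 0.018 and 0.024 m and angle between press_bar's own z axis and vertical below 0.035 rad and horizontal distance between press_bar and heel_board below 0.012 m and angle between the x axis of press_bar and the x axis of heel_board, either way round below 0.12 rad and contact force between press_bar and black_lift above 0.5 N and contact force between press_bar and finished_heel above 0.5 N and distance of finished_heel from where it was at the start of the episode below 0.01 m); the robot touches nothing.
It fails at once if the finished heel is shifted by more than 10 mm (distance of finished_heel from where it was at the start of the episode above 0.01 m).
It also fails if it takes over 109 s, if anything falls off the work surface, if the arm or the gripper's body presses on something with over 40 N, if the wrist force passes 120 N, or if a joint passes its speed limit or range.

ROBOT

A 6-joint arm with a two-finger parallel gripper is mounted at the origin on the work surface; the furniture and walls round the work are solid. World frame = base frame: x ahead of the robot, y to its left, z up, the work surface at z = 0. Lengths are in mm, angles in rad, forces in N, time in s.
With the tool pointing down it reaches from about 275 to 725 mm from the base axis. Payload 5.6 kg.
Tool frame: the origin (TCP) lies between the finger pads; the fingertips stand 25 mm ahead of it and the grasp point (between the pads) lies 6 mm ahead of it; z points along the fingers, y is the line along which they close (so a half turn about z gives the same grasp; the last joint's range is limited). The gripper opens to 85 mm and grips with 20 to 120 N. Pads are 22 mm wide; open, the fingers measure 114 mm over their backs; the gripper's body (76 mm by 85 mm) begins 54 mm behind the grasp point. The pads swing forward as they close: fully open they stand 13 mm farther back than shut.
Start: joints at [-1.041, 0.255, 0.108, 0, -1.424, -0.285], TCP at [133.32, -533.591, 256.283] pointing down, gripper open.
Joint ranges: [-2.95, 2.95], [-1.21, 1.97], [-1.09, 1.5], [-2.87, 1.71], [-2.94, -0.07], [-3.05, 3.05]. Speed limits (rad/s): [2.57, 2.57, 3.14, 3.14, 3.14, 3.14].

INTERFACE

Orientations are given as a unit quaternion [x, y, z, w].
In Python, from bench import bot gives the robot as it stands. The module is installed in compiled form; this text tells all that it offers.
- The arm moves only by the tool send_rows, never from a script. Its argument "increments" is a list of rows, each a list of 5 numbers: the opening, from 0 (shut) to 1 (fully open), then the shift along the tool's x, y, z in cm, then the turn about the tool's z in rad. A call has 1 to 12 rows; each row is the pose to reach, as a shift and turn from the pose commanded when the call began, along the tool's axes at that moment; what a row does not reach only later rows make up. A row lasts 1/10 s, in which the tool goes at most 50 mm and 8.59 degrees, less where a joint would pass 70% of its speed; a pose out of reach is approached as far as the arm can. A call with a gripper value outside its range is refused whole. The fingers move at their own pace and stop on an object; "grip_force" is the grip in N (left out, the last holds). Time passes only in rows, so rows that repeat a pose let the fingers close. It gives the time, the measured TCP pose, the force, the opening and the grip force at its end, in the units of the state.
- bot.read_state(): the state, without advancing time (a new reading comes with each control period).
- bot.grab_frame(name): name is "scene" or "top" or "wrist"; returns the picture (420x560x3 uint8, red, green, blue); there is no depth.
- bot.camera_info(name): a dict with "mtx" (3x3 intrinsics, pixels), "T" (4x4, takes a point from camera to world coordinates). Camera axes: x right, y down, z forward; pixel columns grow to the right and rows downward; lengths in mm; the calibration is good to about 2 mm. A picture is of the moment at which its call begins: read the wrist's pose just before it. camera_info takes no time and is no camera call; for the wrist camera it gives the pose at the moment of the call.
- bot.sign_off(): hands the job in; it is judged then, once.
Trained networks look in the newest picture that a camera, given by its name, has taken for a name from the list of things; names that differ only in an ending like _2 or _b are one class to them, and where a whole thing is asked for, a point or a joint stands for the part that bears it (a point fixed in the world has none). Each returns a list of dicts, best first, with "score" (0 to 1); they miss things now and then, are a little off and sometimes report something else, mostly with a low value. They report only what shows in the picture. A call takes as long as a camera call.
- bot.recognise(camera, label): "pixel" ([column, row] in pixels, amid what is visible of it).
The state is a dict: "clock": time; "qpos": joint angles; "qd": joint speeds; "joint_efforts": joint torques, N m; "tool_pos": TCP position; "ee_rot": TCP orientation; "contact_force": force on the tool from outside, world axes, zero at the start; "ft_torque": the same for the moment, N m; "width": opening from 0.0 (shut) to 1.0 (fully open); "gripper_force": force on a finger pad.
Only numpy, scipy, OpenCV 4.12 (cv2) and the standard library are available. Lean on these libraries where they do the work, as an engineer would, in place of code of your own. Each camera call takes 0.05 s, during which the arm holds its last target. There are 200 camera calls.

## Working session

There is one attempt and no reset: what is moved stays moved. The work goes in short steps, Python scripts to look and compute and a tool call to move; the robot and the scene stay as the last step left them, time stands still between calls to the robot, and variables do not carry over. Pictures are saved under pics/ and viewed, at most 14 in all, crops included, and the job is handed in when it is done.

Besides the shell and the picture viewer there is one more tool, called after "Emit:" by a JSON object that holds its "op" and its "data". send_rows: Moves the arm, as the interface text tells. Its arguments: {"type":"object","properties":{"increments":{"type":"array","items":{"type":"array","items":{"type":"number"}}},"grip_force":{"type":"number"}},"required":["increments"]}

```bash
mkdir -p pics
python3 - <<'E'
from bench import bot
import cv2,numpy as np
s=bot.read_state(); print({k:np.round(v,3).tolist() for k,v in s.items()})
ims=[]
for c in ["scene","top"]:
    im=bot.grab_frame(c); cv2.imwrite(f"pics/{c}0.png",im[:,:,::-1])
    ci=bot.camera_info(c); print(c,np.round(ci["mtx"],1).tolist(),np.round(ci["T"],3).tolist())
    for l in ["heel_board","finished_heel","tan_lift","brown_lift","black_lift","press_bar","seat_top"]:
        print(l,[(np.round(d["pixel"],1).tolist(),round(d["score"],2)) for d in bot.recognise(c,l)[:3]])
E
```

```text
{'clock': 0.0, 'qpos': [-1.041, 0.256, 0.107, -0.0, -1.424, -0.285], 'qd': [0.0, 0.001, -0.001, -0.0, -0.001, 0.001], 'joint_efforts': [-0.0, -38.663, 23.794, 5.365, -0.006, -0.0], 'tool_pos': [133.233, -533.153, 255.403], 'ee_rot': [-0.122, 0.993, 0.001, -0.0], 'contact_force': [0.214, -0.476, -0.139], 'ft_torque': [-0.001, -0.049, 0.018], 'gripper_force': 0.0, 'width': 1.002}
scene [[425.9, 0.0, 281.8], [0.0, 425.9, 208.5], [0.0, 0.0, 1.0]] [[-0.651, -0.441, 0.618, -261.601], [-0.759, 0.374, -0.533, 585.698], [0.004, -0.816, -0.578, 719.436], [0.0, 0.0, 0.0, 1.0]]
heel_board []
finished_heel [([245.7, 235.0], 0.88)]
tan_lift [([193.1, 255.5], 0.59), ([325.9, 205.7], 0.52)]
brown_lift [([340.1, 190.5], 0.23)]
black_lift []
press_bar []
seat_top [([189.8, 254.6], 0.59)]
top [[388.8, 0.0, 279.2], [0.0, 388.8, 206.9], [0.0, 0.0, 1.0]] [[-0.009, -0.995, 0.103, 323.082], [-1.0, 0.008, -0.018, -15.785], [0.017, -0.103, -0.995, 929.716], [0.0, 0.0, 0.0, 1.0]]
heel_board [([195.3, 193.0], 0.74)]
finished_heel [([221.7, 193.5], 0.94)]
tan_lift [([332.2, 198.6], 0.76)]
brown_lift [([294.6, 182.0], 0.95)]
black_lift [([375.9, 191.7], 0.66)]
press_bar [([394.0, 234.9], 0.75)]
seat_top [([167.8, 178.3], 0.76)]
```

```bash
python3 -c "
import cv2
im=cv2.imread('pics/top0.png');cv2.imwrite('pics/topc.png',cv2.resize(im[120:310,120:440],None,fx=2.5,fy=2.5,interpolation=cv2.INTER_CUBIC))"
```

```text
(no output)
```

View pics/topc.png

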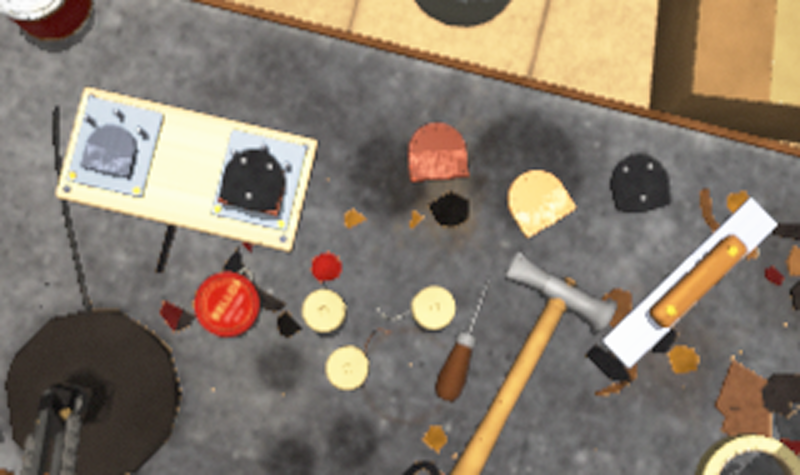

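View pics/scene0.png

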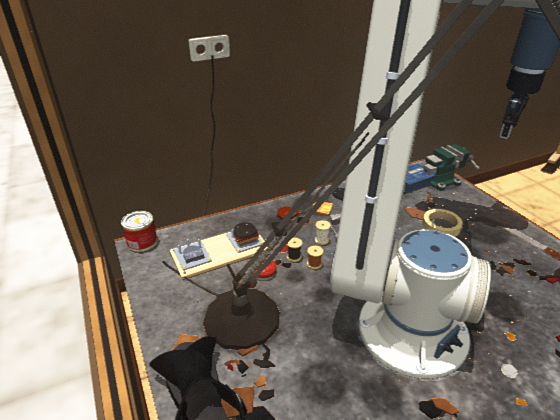

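```bash
cat > h.py <<'E'
from bench import bot
import cv2,numpy as np
from scipy.spatial.transform import Rotation as R
def w(ci,px,z):
    px=np.atleast_2d(px).astype(float); K=np.array(ci["mtx"]);T=np.array(ci["T"])
    d=(np.c_[px,np.ones(len(px))]@np.linalg.inv(K).T)@T[:3,:3].T
    o=T[:3,3]; return o+d*((z-o[2])/d[:,2:])
def proj(ci,P):
    P=np.atleast_2d(P);K=np.array(ci["mtx"]);T=np.array(ci["T"])
    c=(P-T[:3,3])@T[:3,:3]; u=c@K.T; return u[:,:2]/u[:,2:]
def look(cam,name):
    ci=bot.camera_info(cam); im=bot.grab_frame(cam); cv2.imwrite(f"pics/{name}.png",im[:,:,::-1]); np.savez(f"pics/{name}.npz",**{k:np.array(ci[k]) for k in("mtx","T")}); return ci,im
def st():
    s=bot.read_state(); r=R.from_quat(s["ee_rot"]).as_matrix(); return s,r
def togo(target,yaw_y):
    """target TCP xyz, direction angle (world) of tool y wanted (mod pi)"""
    s,r=st(); d=r.T@(np.array(target)-s["tool_pos"])/10
    a=np.arctan2(r[1,1],r[0,1]); e=(yaw_y-a+np.pi/2)%np.pi-np.pi/2
    print("t",round(s["clock"],2),"tcp",np.round(s["tool_pos"],1),"yang",round(a,3),"shift cm",np.round(d,2),"turn(tool z)",round(-e,3),"q6",round(s["qpos"][5],2))
E
python3 - <<'E'
from h import *
ci=bot.camera_info("top")
f=lambda p:np.array(p)/2.5+120
for n,p,z in [("brown",(438,153),7),("tan",(541,203),7),("black",(640,183),7),("grip1",(738,243),42),("grip2",(663,318),42),("bar ul",(752,199),12),("bar ur",(777,220),12),("bar lr",(625,370),12),("bar ll",(603,345),12),
 ("b tl",(87,88),12),("b tr",(318,137),12),("b br",(291,250),12),("b bl",(58,197),12),("heel",(252,180),51),("seat",(110,150),30),("lampbase",(90,390),10)]:
    print(n,np.round(w(ci,f(p),z)[0],1))
print(np.round(bot.camera_info("wrist")["T"],3))
T0=np.eye(4);s,r=st();T0[:3,:3]=r;T0[:3,3]=s["tool_pos"];print(np.round(np.linalg.inv(T0)@bot.camera_info("wrist")["T"],3),bot.camera_info("wrist")["mtx"])
E
```

```text
brown [480.1 -71.    7. ]
tan [ 431.  -169.1    7. ]
black [ 449.6 -265.1    7. ]
grip1 [ 388.4 -344.3   42. ]
grip2 [ 320.4 -272.4   42. ]
bar ul [ 432.7 -370.9   12. ]
bar ur [ 412.4 -393.9   12. ]
bar lr [ 272.1 -243.4   12. ]
bar ll [ 295.6 -223.4   12. ]
b tl [544.5 264.8  12. ]
b tr [495.5  43.9  12. ]
b br [387.5  69.5  12. ]
b bl [439.5 289.6  12. ]
heel [448.9 101.4  51. ]
seat [481.  236.5  30. ]
lampbase [258.8 255.9  10. ]
[[-2.43000e-01  9.29000e-01  2.78000e-01  6.27670e+01]
 [ 9.70000e-01  2.33000e-01  6.90000e-02 -5.50636e+02]
 [-1.00000e-03  2.87000e-01 -9.58000e-01  3.73565e+02]
 [ 0.00000e+00  0.00000e+00  0.00000e+00  1.00000e+00]]
[[ 1.00000e-03 -9.58000e-01 -2.87000e-01  7.25840e+01]
 [ 1.00000e+00  1.00000e-03 -0.00000e+00  5.67000e-01]
 [ 1.00000e-03 -2.87000e-01  9.58000e-01 -1.17269e+02]
 [ 0.00000e+00  0.00000e+00  0.00000e+00  1.00000e+00]] [[319.55133629   0.         279.78378959]
 [  0.         319.55133629 210.37749972]
 [  0.           0.           1.        ]]
```

```bash
python3 -c "
from h import *
togo([430,-190,260],1.571)"
```

```text
t 0.8 tcp [ 133.3 -533.6  256.3] yang 1.816 shift cm [-37.11  26.14  -0.37] turn(tool z) 0.245 q6 -0.28
```

Emit:
{"op": "send_rows", "data": {"increments": [[1,-37.1,26.1,-0.4,0.245],[1,-37.1,26.1,-0.4,0.245],[1,-37.1,26.1,-0.4,0.245],[1,-37.1,26.1,-0.4,0.245],[1,-37.1,26.1,-0.4,0.245],[1,-37.1,26.1,-0.4,0.245],[1,-37.1,26.1,-0.4,0.245],[1,-37.1,26.1,-0.4,0.245],[1,-37.1,26.1,-0.4,0.245],[1,-37.1,26.1,-0.4,0.245],[1,-37.1,26.1,-0.4,0.245],[1,-37.1,26.1,-0.4,0.245]]}}

```text
clock: 2.0
tool_pos: [429.6, -190.9, 260.3]
ee_rot: [0.0, 1.0, -0.0, -0.0]
contact_force: [-0.6, -0.2, -0.9]
width: 0.999
gripper_force: 0.0
```

Run:
```python
from h import *
togo([430,-190,260],1.571)
look("wrist","w1")
```

```text
t 2.0 tcp [ 429.6 -190.9  260.3] yang 1.571 shift cm [-0.04  0.09  0.03] turn(tool z) -0.0 q6 -1.49
```

View pics/w1.png

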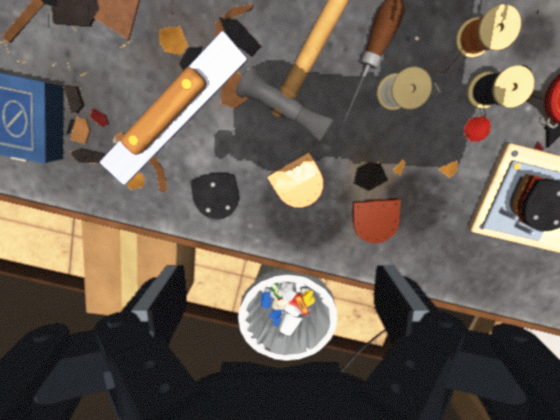

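```bash
cat >> h.py <<'E'
from scipy.optimize import least_squares
def sdD(p):  # signed distance approx to D outline (mm), lift frame, front corners sharp
    x,y=p.T
    return np.where(y<0,np.hypot(x,y)-28,np.maximum(np.abs(x)-28,y-28))
def seg(im,c,half):
    m=np.full(im.shape[:2],cv2.GC_BGD,np.uint8);c=np.int32(c)
    cv2.circle(m,tuple(map(int,c)),int(half*1.45),cv2.GC_PR_BGD,-1);cv2.circle(m,tuple(map(int,c)),int(half*.95),cv2.GC_PR_FGD,-1);cv2.circle(m,tuple(map(int,c)),int(half*.6),cv2.GC_FGD,-1)
    cv2.grabCut(im[:,:,::-1].copy(),m,None,np.zeros((1,65)),np.zeros((1,65)),6,cv2.GC_INIT_WITH_MASK)
    k=((m==1)|(m==3)).astype(np.uint8)
    k=cv2.morphologyEx(k,cv2.MORPH_OPEN,np.ones((3,3)))
    cs=cv2.findContours(k,cv2.RETR_EXTERNAL,cv2.CHAIN_APPROX_NONE)[0]
    return max(cs,key=cv2.contourArea)[:,0]
def fitD(ci,im,c,half,z):
    """returns x,y,angle of lift x axis (world)"""
    ct=seg(im,c,half); P=w(ci,ct,z)[:,:2]; o=P.mean(0)
    def res(v):
        q=P-v[:2]; cs,sn=np.cos(v[2]),np.sin(v[2])
        return sdD(np.c_[q[:,0]*cs+q[:,1]*sn,-q[:,0]*sn+q[:,1]*cs])
    b=min((least_squares(res,[*o,a],loss="soft_l1",f_scale=1.5) for a in np.arange(0,6.28,.52)),key=lambda r:r.cost)
    d=im
    cv2.drawContours(d,[ct[:,None]],-1,(0,255,0),1)
    return b.x, np.sqrt(np.mean(res(b.x)**2))
E
python3 - <<'E'
from h import *
im=cv2.imread("pics/w1.png")[:,:,::-1].copy();ci=np.load("pics/w1.npz");out=im.copy()
for n,c in [("black",(215,195)),("tan",(297,183)),("brown",(377,220))]:
    d=im.copy(); v,e=fitD(ci,d,c,24,5); print(n,np.round(v,3),round(e,2)); out=np.where(d!=im,d,out)
for n,p in [("grip",(188,84)),("grip",(133,140))]: print(n,w(ci,p,42)[0])
for n,p in [("end1",((216+245)/2,(33+60)/2)),("end2",((101+125)/2,(160+184)/2))]: print(n,w(ci,p,12)[0])
cv2.imwrite("pics/w1s.png",cv2.resize(out[130:270,160:440],None,fx=2.5,fy=2.5)[:,:,::-1])
E
```

```text
black [ 451.05  -267.412    1.68 ] 1.31
tan [ 436.    -167.373    2.107] 0.7
brown [483.842 -71.533   1.654] 1.11
grip [ 328.03602275 -280.47254555   42.        ]
grip [ 381.85941508 -341.45526775   42.        ]
end1 [ 289.17607097 -241.57443631   12.        ]
end2 [ 420.25646535 -382.78518721   12.        ]
```

View pics/w1s.png

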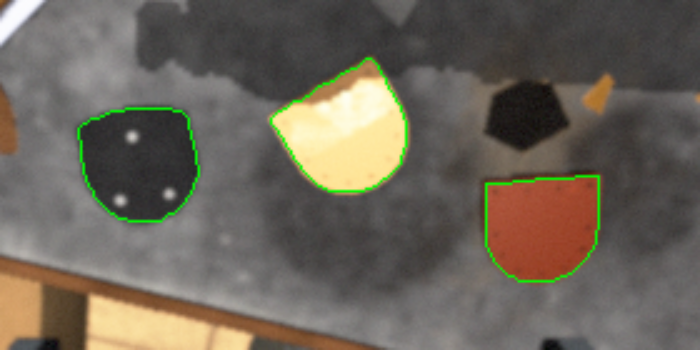

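```bash
cat >> h.py <<'E'
def grasp(x,y,a,z,off=10): togo([x-off*np.sin(a),y+off*np.cos(a),z],a)
E
python3 -c "
from h import *
grasp(436,-167.4,2.107,110)"
```

```text
t 2.05 tcp [ 429.3 -191.2  260.4] yang 1.57 shift cm [ 0.19  1.87 15.04] turn(tool z) -0.537 q6 -1.49
```

Emit:
{"op": "send_rows", "data": {"increments": [[0.78,0.2,1.9,4,-0.15],[0.78,0.2,1.9,8,-0.3],[0.78,0.2,1.9,12,-0.45],[0.78,0.2,1.9,15,-0.537],[0.78,0.2,1.9,15,-0.537],[0.78,0.2,1.9,15,-0.537]]}}

```text
clock: 2.65
tool_pos: [427.9, -172.6, 111.3]
ee_rot: [-0.263, 0.965, -0.0, -0.0]
contact_force: [0.3, -0.2, -0.1]
width: 0.778
gripper_force: 0.0
```

Run:
```python
from h import *
ci,im=look("wrist","w2")
c=proj(ci,[436,-167.4,7])[0]; half=np.linalg.norm(proj(ci,[436+20,-167.4+20,7])[0]-c)
print(c,half); v,e=fitD(ci,im,c,half,5); print(np.round(v,3),round(e,2)); grasp(*v,28)
cv2.imwrite("pics/w2s.png",im[:,:,::-1])
```

```text
[279.9063785  230.87830674] 35.01555270042927
[ 436.45  -167.115    2.104] 0.65
t 2.7 tcp [ 428.8 -172.5  112.1] yang 2.105 shift cm [0.09 0.09 8.41] turn(tool z) 0.0 q6 -1.0
```

View pics/w2s.png

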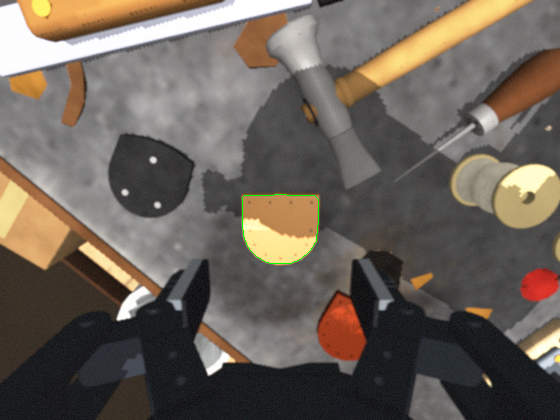

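Emit:
{"op": "send_rows", "data": {"increments": [[0.78,0.1,0.1,4,0],[0.78,0.1,0.1,7,0],[0.78,0.1,0.1,8.2,0],[0.78,0.1,0.1,8.4,0],[0.78,0.1,0.1,8.5,0],[0.78,0.1,0.1,8.5,0]]}}

```text
clock: 3.3
tool_pos: [428.1, -171.4, 26.9]
ee_rot: [-0.265, 0.964, -0.001, 0.002]
contact_force: [-0.8, 0.7, 0.3]
width: 0.778
gripper_force: 0.0
```

Emit:
{"op": "send_rows", "data": {"increments": [[0.78,0,0,0.2,0],[0.78,0,0,0.35,0],[0.78,0,0,0.35,0]]}}

```text
clock: 3.6
tool_pos: [426.7, -171.1, 21.9]
ee_rot: [-0.265, 0.964, -0.0, 0.0]
contact_force: [-0.8, -0.2, -0.4]
width: 0.778
gripper_force: 0.0
```

Emit:
{"op": "send_rows", "data": {"increments": [[0.78,0,0,0.15,0],[0.78,0,0,0.3,0],[0.78,0,0,0.3,0]]}}

```text
clock: 3.9
tool_pos: [426.4, -171.1, 18.5]
ee_rot: [-0.265, 0.964, 0.0, -0.0]
contact_force: [-0.2, -0.1, 0.6]
width: 0.78
gripper_force: 0.0
```

Emit:
{"op": "send_rows", "data": {"increments": [[0.78,0,0,0.1,0],[0.7,0,0,0.1,0],[0.6,0,0,0.1,0],[0.6,0,0,0.1,0],[0.6,0,0,0.1,0],[0.6,0,0,0.1,0]], "grip_force": 30}}

```text
clock: 4.5
tool_pos: [429.0, -172.1, 21.1]
ee_rot: [-0.266, 0.964, -0.002, 0.002]
contact_force: [-4.9, -1.0, 26.0]
width: 0.646
gripper_force: 43.4
```

Emit:
{"op": "send_rows", "data": {"increments": [[0.6,0,0,-1,0],[0.6,0,0,-3,0],[0.6,0,0,-7,0],[0.6,0,0,-12,0],[0.6,0,0,-16,0],[0.6,0,0,-20,0],[0.6,0,0,-20,0]]}}

```text
clock: 5.2
tool_pos: [429.3, -171.9, 223.6]
ee_rot: [-0.265, 0.964, -0.003, 0.005]
contact_force: [1.0, 0.7, -0.1]
width: 0.642
gripper_force: 33.2
```

```bash
python3 -c "
from h import *
print(bot.read_state()['width'])
togo([490,160,220],1.341)"
```

```text
0.6423040376594186
t 5.2 tcp [ 429.3 -171.9  223.6] yang 2.108 shift cm [-22.2   25.41   0.34] turn(tool z) 0.767 q6 -1.0
```

Emit:
{"op": "send_rows", "data": {"increments": [[0.6,-3.7,4.2,0,0.13],[0.6,-7.4,8.5,0,0.26],[0.6,-11.1,12.7,0,0.39],[0.6,-14.8,16.9,0,0.52],[0.6,-18.5,21.2,0,0.65],[0.6,-22.2,25.4,0,0.767],[0.6,-22.2,25.4,0,0.767],[0.6,-22.2,25.4,0,0.767],[0.6,-22.2,25.4,0,0.767],[0.6,-22.2,25.4,0,0.767],[0.6,-22.2,25.4,0,0.767]]}}

```text
clock: 6.3
tool_pos: [487.3, 159.7, 217.6]
ee_rot: [0.115, 0.993, -0.0, -0.0]
contact_force: [0.1, -0.5, 0.2]
width: 0.645
gripper_force: 33.2
```

```bash
python3 -c "
from h import *
togo([490,160,220],1.341)
look('wrist','w3')"
```

```text
t 6.3 tcp [487.3 159.7 217.6] yang 1.34 shift cm [-0.26  0.09 -0.24] turn(tool z) -0.001 q6 -2.42
```

View pics/w3.png

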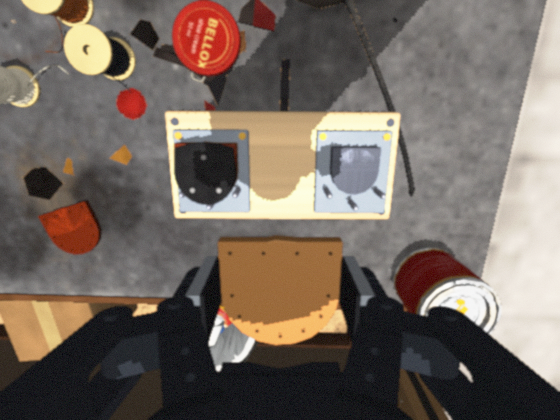

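```bash
cat > b.py <<'E'
from h import *
im=cv2.imread("pics/w3.png")[:,:,::-1].copy();ci=np.load("pics/w3.npz")
c=w(ci,[(165,112),(400,113),(390,219),(175,219)],12)[:,:2]
ctr=c.mean(0);d=(c[1]-c[0]+c[2]-c[3]);a=np.arctan2(d[1],d[0]);print("board",ctr,a,np.linalg.norm(d)/2,np.linalg.norm(c[0]-c[3]))
u=np.array([np.cos(a),np.sin(a)]);print("seat",ctr+70*u,"heel",ctr-70*u)
v,e=fitD(ci,im,proj(ci,[*(ctr-70*u),51])[0],29,51);print("heelfit",v,e)
v2,e2=fitD(ci,im,proj(ci,[*(ctr+70*u),30])[0],24,30);print("seatfit",v2,e2)
for s,cc in ((1,(255,0,0)),(-1,(0,0,255))):
    o=ctr+s*70*u
    for t in(-50,0,50):
        b=a-np.pi/2+np.radians(t); 
        for z in (30,44):
            p=proj(ci,[*(o+33*np.array([np.cos(b),np.sin(b)])),z])[0]; cv2.circle(im,(round(p[0]*1),round(p[1])),1,cc,-1)
cv2.imwrite("pics/w3s.png",cv2.resize(im[95:235,150:410],None,fx=3,fy=3,interpolation=cv2.INTER_NEAREST)[:,:,::-1])
E
python3 b.py
```

```text
board [467.73802136 167.52818008] 1.338875043238126 227.8629558244718 108.80538327000198
seat [483.82736672 235.65404129] heel [451.648676    99.40231887]
heelfit [450.76039141 100.50635387   1.2891067 ] 1.6783152565657797
seatfit [478.50509589 236.07982885   6.7811255 ] 5.5548239849826055
```

View pics/w3s.png

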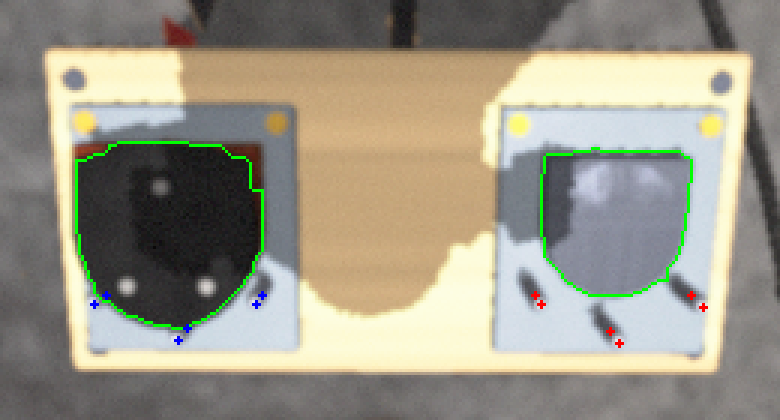

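```bash
python3 - <<'E'
from h import *
ci=np.load("pics/w3.npz");t=np.array([487.3,159.7,217.6]);a=1.34
ex=np.array([np.cos(a),np.sin(a),0]);ey=np.array([-np.sin(a),np.cos(a),0])
for p,dz in[((280,238),-21),((280,242),-14),((280,344),-14),((219,242),-14),((342,242),-14)]:
    q=w(ci,p,t[2]+dz)[0]-t; print(p,dz,"x",q@ex,"y",q@ey)
E
python3 -c "
import cv2
im=cv2.imread('pics/w3.png');cv2.imwrite('pics/w3t.png',cv2.resize(im[225:355,190:370],None,fx=4,fy=4))"
```

```text
(280, 238) -21 x 0.7479853941447996 y 18.10748687440559
(280, 242) -14 x 0.7514150953367508 y 18.983508556460624
(280, 344) -14 x 0.7995290862248541 y -34.818107838536164
(219, 242) -14 x -26.224760252731553 y 18.950779964696558
(342, 242) -14 x 28.15563547702069 y 19.016756469847646
```

View pics/w3t.png

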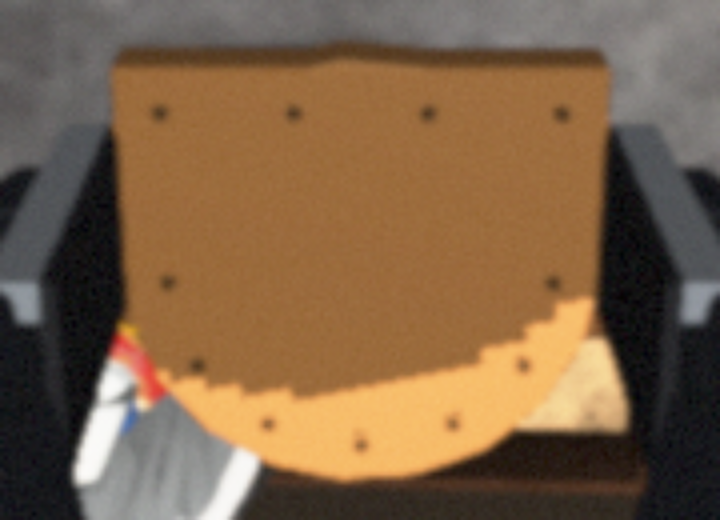

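```bash
python3 -c "
from h import *
togo([474.8,237.0,90],1.339)"
```

```text
t 6.35 tcp [487.4 159.6 217.8] yang 1.339 shift cm [ 3.    7.25 12.78] turn(tool z) 0.0 q6 -2.42
```

Emit:
{"op": "send_rows", "data": {"increments": [[0.6,1,2.4,4,0],[0.6,2,4.8,8,0],[0.6,3,7.2,12,0],[0.6,3,7.2,12.8,0],[0.6,3,7.2,12.8,0],[0.6,3,7.2,12.8,0]]}}

```text
clock: 6.95
tool_pos: [475.7, 237.1, 91.2]
ee_rot: [0.115, 0.993, 0.001, 0.001]
contact_force: [1.4, -0.1, -0.3]
width: 0.646
gripper_force: 33.2
```

```bash
python3 -c "
from h import *
for i in range(3): togo([474.8,237.0,54],1.339); bot.grab_frame('top')
look('wrist','w4')"
```

```text
t 6.95 tcp [475.7 237.1  91.2] yang 1.34 shift cm [ 0.09 -0.04  3.72] turn(tool z) 0.001 q6 -2.56
t 7.0 tcp [475.9 237.3  91.6] yang 1.34 shift cm [ 0.11 -0.07  3.76] turn(tool z) 0.001 q6 -2.56
t 7.05 tcp [475.9 237.5  91.7] yang 1.34 shift cm [ 0.11 -0.08  3.77] turn(tool z) 0.001 q6 -2.56
```

View pics/w4.png

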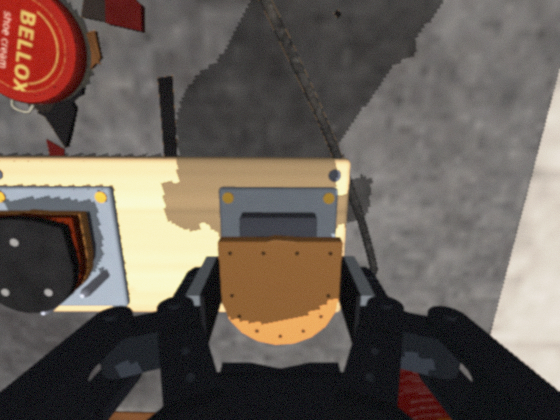

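Emit:
{"op": "send_rows", "data": {"increments": [[0.6,0.1,-0.05,1.5,0],[0.6,0.1,-0.05,3,0],[0.6,0.1,-0.05,3.5,0],[0.6,0.1,-0.05,3.7,0],[0.6,0.1,-0.05,3.7,0]]}}

```text
clock: 7.65
tool_pos: [474.0, 237.5, 53.3]
ee_rot: [0.115, 0.993, 0.0, 0.0]
contact_force: [-0.1, -0.2, 0.2]
width: 0.644
gripper_force: 33.2
```

Emit:
{"op": "send_rows", "data": {"increments": [[0.6,0,0,0.1,0],[0.6,0,0,0.2,0],[0.6,0,0,0.2,0]]}}

```text
clock: 7.95
tool_pos: [473.9, 237.6, 51.1]
ee_rot: [0.115, 0.993, 0.0, 0.0]
contact_force: [-0.8, 0.4, -0.4]
width: 0.641
gripper_force: 33.3
```

Emit:
{"op": "send_rows", "data": {"increments": [[0.6,0,0,0.1,0],[0.6,0,0,0.2,0],[0.6,0,0,0.2,0]]}}

```text
clock: 8.25
tool_pos: [473.9, 237.6, 51.0]
ee_rot: [0.114, 0.993, 0.0, 0.001]
contact_force: [-5.0, -1.3, 15.8]
width: 0.641
gripper_force: 34.8
```

Emit:
{"op": "send_rows", "data": {"increments": [[0.64,0,0,-0.1,0],[0.68,0,0,-0.1,0],[0.74,0,0,-0.1,0],[0.78,0,0,-0.1,0],[0.78,0,0,-1,0],[0.78,0,0,-3,0],[0.78,0,0,-7,0],[0.78,0,0,-10,0],[0.78,0,0,-10,0]]}}

```text
clock: 9.15
tool_pos: [476.1, 238.9, 154.2]
ee_rot: [0.114, 0.993, 0.003, 0.004]
contact_force: [-0.5, -0.0, 0.6]
width: 0.782
gripper_force: 0.0
```

Run:
```python
from h import *
ci,im=look("wrist","w5")
c=proj(ci,[483.8,235.7,37])[0];half=np.linalg.norm(proj(ci,[483.8+20,255.7,37])[0]-c)
v,e=fitD(ci,im,c,half,37);print(c,v,e);cv2.imwrite("pics/w5s.png",im[:,:,::-1])
grasp(483.8,-71.5,1.654,110); print(bot.read_state()["qpos"])
```

```text
[276.14895424 222.74350116] [481.45480733 236.45903994   1.33900164] 0.599833145146097
t 9.2 tcp [474.8 238.3 151.6] yang 1.341 shift cm [ -6.97 -30.29   4.05] turn(tool z) -0.313 q6 -2.56
[ 7.60303492e-01  2.71106926e-01 -1.42905920e-01  4.73111687e-04
 -1.15116948e+00 -2.56132793e+00]
```

View pics/w5s.png

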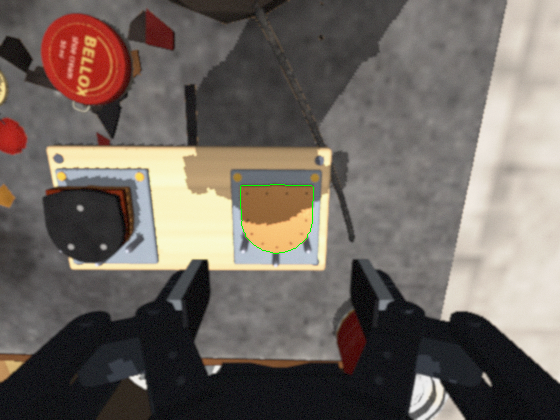

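Emit:
{"op": "send_rows", "data": {"increments": [[0.78,-1,-4.4,0,-0.05],[0.78,-2,-8.8,0,-0.1],[0.78,-3,-13.2,0,-0.15],[0.78,-4,-17.6,0,-0.2],[0.78,-5,-22,0,-0.25],[0.78,-6,-26.4,2,-0.3],[0.78,-7,-30.3,4,-0.313],[0.78,-7,-30.3,4,-0.313],[0.78,-7,-30.3,4,-0.313],[0.78,-7,-30.3,4,-0.313]]}}

```text
clock: 10.2
tool_pos: [472.9, -73.1, 108.9]
ee_rot: [-0.042, 0.999, 0.0, 0.0]
contact_force: [0.6, -0.7, 0.9]
width: 0.783
gripper_force: 0.0
```

```bash
cat > f.py <<'E'
from h import *
import sys
x,y,z,zt=map(float,sys.argv[1:5]); name=sys.argv[5]
ci,im=look("wrist",name); c=proj(ci,[x,y,z])[0];half=np.linalg.norm(proj(ci,[x+20,y+20,z])[0]-c)
v,e=fitD(ci,im,c,half,z);print(c,v,e);cv2.imwrite(f"pics/{name}s.png",im[:,:,::-1]); grasp(*v,zt)
E
python3 f.py 483.8 -71.5 5 21 w6
```

```text
[279.90225938 233.03406122] [483.50265064 -72.16184912   1.61057496] 0.6714774117384406
t 10.25 tcp [473.1 -72.7 109.2] yang 1.655 shift cm [-0.04  0.01  8.82] turn(tool z) 0.044 q6 -1.66
```

Emit:
{"op": "send_rows", "data": {"increments": [[0.78,0,0,4,0.044],[0.78,0,0,7,0.044],[0.78,0,0,8.5,0.044],[0.78,0,0,8.8,0.044],[0.78,0,0,8.8,0.044],[0.7,0,0,8.8,0.044],[0.6,0,0,8.8,0.044],[0.6,0,0,8.8,0.044],[0.6,0,0,8.8,0.044],[0.6,0,0,8.8,0.044]]}}

```text
clock: 11.25
tool_pos: [473.9, -73.2, 22.4]
ee_rot: [-0.02, 1.0, 0.0, 0.002]
contact_force: [-2.8, 3.2, 6.5]
width: 0.65
gripper_force: 31.9
```

Emit:
{"op": "send_rows", "data": {"increments": [[0.6,0,0,-1,0],[0.6,0,0,-4,0],[0.6,0,0,-8,0],[0.6,0,0,-12,0],[0.6,0,0,-12,0]]}}

```text
clock: 11.75
tool_pos: [476.3, -73.8, 147.5]
ee_rot: [-0.02, 1.0, -0.0, 0.006]
contact_force: [0.9, 0.7, 0.2]
width: 0.644
gripper_force: 32.0
```

```bash
python3 -c "
from h import *
togo([475.4,237.3,100],1.339)"
```

```text
t 11.75 tcp [476.3 -73.8 147.5] yang 1.611 shift cm [-1.09 31.09  4.74] turn(tool z) 0.272 q6 -1.71
```

Emit:
{"op": "send_rows", "data": {"increments": [[0.6,-0.2,4.4,0,0.05],[0.6,-0.4,8.8,0,0.1],[0.6,-0.5,13.2,0,0.15],[0.6,-0.7,17.6,0,0.2],[0.6,-0.8,22,0,0.25],[0.6,-1,26.4,0,0.272],[0.6,-1.1,31.1,2,0.272],[0.6,-1.1,31.1,4.1,0.272],[0.6,-1.1,31.1,4.1,0.272],[0.6,-1.1,31.1,4.1,0.272],[0.6,-1.1,31.1,4.1,0.272]]}}

```text
clock: 12.85
tool_pos: [472.3, 237.1, 101.3]
ee_rot: [0.117, 0.993, 0.001, 0.001]
contact_force: [-0.2, 0.2, 0.2]
width: 0.638
gripper_force: 32.0
```

```bash
python3 -c "
from h import *
look('wrist','w7')
togo([475.4,237.3,58],1.339)"
```

```text
t 12.9 tcp [472.4 237.2 101.3] yang 1.337 shift cm [-0.28  0.08  4.33] turn(tool z) -0.002 q6 -2.57
```

View pics/w7.png

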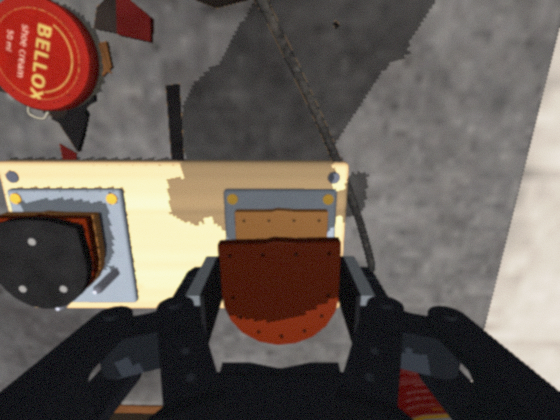

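Emit:
{"op": "send_rows", "data": {"increments": [[0.6,-0.25,0.0,1.5,0],[0.6,-0.25,0.0,3,0],[0.6,-0.25,0.0,3.8,0],[0.6,-0.25,0.0,4.1,0],[0.6,-0.25,0.0,4.1,0]]}}

```text
clock: 13.4
tool_pos: [474.5, 236.9, 59.7]
ee_rot: [0.116, 0.993, 0.0, 0.0]
contact_force: [-0.5, -0.5, 0.6]
width: 0.647
gripper_force: 32.1
```

Emit:
{"op": "send_rows", "data": {"increments": [[0.6,0,0,0.1,0],[0.6,0,0,0.2,0],[0.6,0,0,0.2,0]]}}

```text
clock: 13.7
tool_pos: [474.7, 237.1, 59.3]
ee_rot: [0.116, 0.993, 0.001, 0.001]
contact_force: [-4.6, -2.1, 14.3]
width: 0.638
gripper_force: 33.4
```

Emit:
{"op": "send_rows", "data": {"increments": [[0.64,0,0,-0.1,0],[0.68,0,0,-0.1,0],[0.74,0,0,-0.1,0],[0.78,0,0,-0.1,0],[0.78,0,0,-1,0],[0.78,0,0,-3,0],[0.78,0,0,-7,0],[0.78,0,0,-9,0],[0.78,0,0,-9,0],[0.78,0,0,-9,0]]}}

```text
clock: 14.7
tool_pos: [474.0, 237.2, 147.3]
ee_rot: [0.116, 0.993, 0.001, 0.0]
contact_force: [-0.2, -0.3, -0.1]
width: 0.781
gripper_force: 0.0
```

```bash
python3 f.py 482.5 236 44 58 w8; python3 -c "
from h import *
grasp(451,-267.4,1.68,110)"
```

```text
[279.83936274 230.32568682] [483.60642899 236.02278315   1.37142848] 1.2167610811262166
t 14.75 tcp [473.6 236.8 146.4] yang 1.337 shift cm [0.   0.12 8.84] turn(tool z) -0.034 q6 -2.56
t 14.75 tcp [473.6 236.8 146.4] yang 1.337 shift cm [ -8.52 -49.92   3.66] turn(tool z) -0.343 q6 -2.56
```

Emit:
{"op": "send_rows", "data": {"increments": [[0.78,-0.8,-4.6,0,-0.05],[0.78,-1.6,-9.2,0,-0.1],[0.78,-2.4,-13.8,0,-0.15],[0.78,-3.1,-18.4,0,-0.2],[0.78,-3.9,-23,0,-0.25],[0.78,-4.7,-27.6,0,-0.3],[0.78,-5.5,-32.2,0,-0.343],[0.78,-6.3,-36.8,0,-0.343],[0.78,-7.1,-41.4,0,-0.343],[0.78,-7.9,-46,0,-0.343],[0.78,-8.5,-49.9,3.7,-0.343],[0.78,-8.5,-49.9,3.7,-0.343]]}}

```text
clock: 15.95
tool_pos: [437.8, -270.1, 104.8]
ee_rot: [-0.052, 0.999, 0.002, -0.004]
contact_force: [-0.8, 0.4, -1.0]
width: 0.779
gripper_force: 0.0
```

Emit:
{"op": "send_rows", "data": {"increments": [[0.78,0,0,0,0],[0.78,0,0,0,0]]}}

```text
clock: 16.15
tool_pos: [441.6, -267.6, 109.9]
ee_rot: [-0.055, 0.998, -0.0, -0.0]
contact_force: [0.1, 0.3, 0.4]
width: 0.783
gripper_force: 0.0
```

```bash
python3 f.py 451 -267.4 5 21 w9
```

```text
[277.94452667 230.58330249] [ 451.06158402 -267.6870024     1.6986829 ] 1.2605198637559185
t 16.2 tcp [ 442.  -267.4  110.4] yang 1.682 shift cm [ 0.11 -0.14  8.94] turn(tool z) -0.017 q6 -1.22
```

View pics/w9s.png

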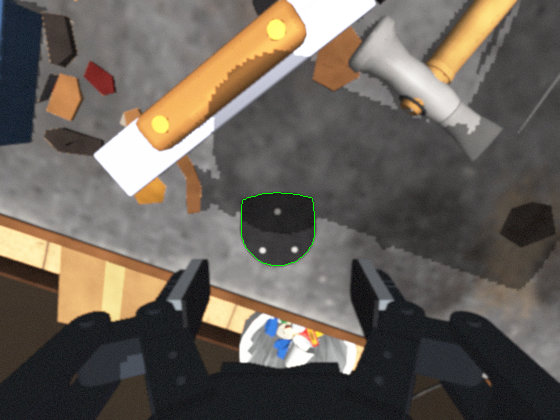

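Emit:
{"op": "send_rows", "data": {"increments": [[0.78,0.1,-0.1,4,-0.01],[0.78,0.1,-0.1,7,-0.01],[0.78,0.1,-0.1,8.5,-0.01],[0.78,0.1,-0.1,8.9,-0.01],[0.78,0.1,-0.1,8.9,-0.01],[0.7,0.1,-0.1,8.9,-0.01],[0.6,0.1,-0.1,8.9,-0.01],[0.6,0.1,-0.1,8.9,-0.01],[0.6,0.1,-0.1,8.9,-0.01],[0.6,0.1,-0.1,8.9,-0.01]]}}

```text
clock: 17.2
tool_pos: [441.8, -269.3, 22.8]
ee_rot: [-0.06, 0.998, -0.001, 0.002]
contact_force: [-0.9, 2.3, 4.7]
width: 0.625
gripper_force: 30.9
```

Emit:
{"op": "send_rows", "data": {"increments": [[0.6,0,0,-1,0],[0.6,0,0,-4,0],[0.6,0,0,-8,0],[0.6,0,0,-12,0],[0.6,0,0,-12,0],[0.6,0,0,-12,0]]}}

```text
clock: 17.8
tool_pos: [441.2, -269.3, 142.7]
ee_rot: [-0.06, 0.998, -0.001, 0.002]
contact_force: [0.4, -0.0, -1.5]
width: 0.625
gripper_force: 31.6
```

```bash
python3 -c "
from h import *
togo([474.5,237.2,105],1.339)"
```

```text
t 17.8 tcp [ 441.2 -269.3  142.7] yang 1.69 shift cm [-9.34 49.9   3.75] turn(tool z) 0.351 q6 -1.21
```

Emit:
{"op": "send_rows", "data": {"increments": [[0.6,-0.9,4.6,0,0.05],[0.6,-1.7,9.2,0,0.1],[0.6,-2.6,13.8,0,0.15],[0.6,-3.4,18.4,0,0.2],[0.6,-4.3,23,0,0.25],[0.6,-5.2,27.6,0,0.3],[0.6,-6,32.2,0,0.351],[0.6,-6.9,36.8,0,0.351],[0.6,-7.8,41.4,0,0.351],[0.6,-8.6,46,0,0.351],[0.6,-9.3,49.9,2,0.351],[0.6,-9.3,49.9,3.7,0.351]]}}

```text
clock: 19.0
tool_pos: [472.9, 241.2, 102.2]
ee_rot: [0.113, 0.994, 0.0, -0.0]
contact_force: [0.2, -0.6, -0.8]
width: 0.628
gripper_force: 31.7
```

Emit:
{"op": "send_rows", "data": {"increments": [[0.6,0,0,0,0],[0.6,0,0,0,0],[0.6,0,0,0,0]]}}

```text
clock: 19.3
tool_pos: [473.6, 236.7, 104.6]
ee_rot: [0.116, 0.993, 0.0, 0.0]
contact_force: [-0.1, 0.4, -0.9]
width: 0.626
gripper_force: 31.7
```

```bash
python3 -c "
from h import *
ci,im=look('wrist','w10')
cv2.imwrite('pics/w10s.png',cv2.resize(im[140:360,160:400],None,fx=2.5,fy=2.5)[:,:,::-1])
togo([474.5,237.2,67],1.339)"
```

```text
t 19.35 tcp [473.7 236.8 104.8] yang 1.339 shift cm [-0.06  0.05  3.78] turn(tool z) -0.0 q6 -2.56
```

View pics/w10s.png

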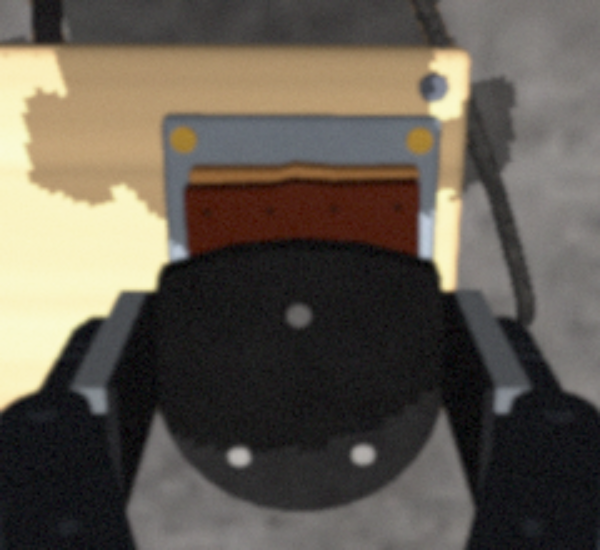

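Emit:
{"op": "send_rows", "data": {"increments": [[0.6,-0.05,0.0,1.5,0],[0.6,-0.05,0.0,2.8,0],[0.6,-0.05,0.0,3.4,0],[0.6,-0.05,0.0,3.7,0],[0.6,-0.05,0.0,3.7,0],[0.6,-0.05,0.0,3.7,0]]}}

```text
clock: 19.95
tool_pos: [474.1, 237.4, 67.5]
ee_rot: [0.115, 0.993, 0.0, 0.0]
contact_force: [0.3, -0.5, -1.2]
width: 0.624
gripper_force: 31.7
```

Emit:
{"op": "send_rows", "data": {"increments": [[0.6,0,0,0.1,0],[0.6,0,0,0.2,0],[0.6,0,0,0.2,0]]}}

```text
clock: 20.25
tool_pos: [474.2, 237.5, 66.7]
ee_rot: [0.115, 0.993, 0.0, 0.001]
contact_force: [-3.5, -1.2, 11.4]
width: 0.621
gripper_force: 33.2
```

Contact at the expected height; release and check.

Emit:
{"op": "send_rows", "data": {"increments": [[0.63,0,0,-0.1,0],[0.68,0,0,-0.1,0],[0.74,0,0,-0.1,0],[0.78,0,0,-0.1,0],[0.78,0,0,-1,0],[0.78,0,0,-3,0],[0.78,0,0,-7,0],[0.78,0,0,-9,0],[0.78,0,0,-9,0],[0.78,0,0,-9,0]]}}

```text
clock: 21.25
tool_pos: [473.7, 237.3, 155.3]
ee_rot: [0.115, 0.993, 0.001, 0.0]
contact_force: [-0.7, -0.0, -1.0]
width: 0.778
gripper_force: 0.0
```

```bash
python3 f.py 483 236 51 67 w11
python3 - <<'E'
from h import *
g=np.array([[328.0,-280.5],[381.9,-341.5],[289.2,-241.6],[420.3,-382.8]])
d=g[1]-g[0];print(np.arctan2(d[1],d[0]),g[:2].mean(0));d=g[3]-g[2];print(np.arctan2(d[1],d[0]),g[2:].mean(0))
E
```

```text
[279.84781056 230.92752014] [482.66290689 236.06916701   1.36538989] 0.9320230137448225
t 21.3 tcp [473.3 237.  154.4] yang 1.339 shift cm [0.06 0.1  8.74] turn(tool z) -0.026 q6 -2.56
-0.8471125573625312 [ 354.95 -311.  ]
-0.8224726108569922 [ 354.75 -312.2 ]
```

Emit:
{"op": "send_rows", "data": {"increments": [[0.6,-0.1,-4.7,0,-0.14],[0.6,-0.2,-9.4,0,-0.28],[0.6,-0.3,-14.1,0,-0.42],[0.6,-0.4,-18.8,0,-0.56],[0.6,-0.5,-23.5,0,-0.7],[0.6,-0.6,-28.2,0,-0.84],[0.6,-0.7,-32.9,0,-0.98],[0.6,-0.8,-37.6,0,-1.12],[0.6,-0.9,-42.3,0,-1.26],[0.6,-1,-47,0,-1.4],[0.6,-1.1,-51.7,0,-1.54],[0.6,-1.1,-56.1,0,-1.68]]}}

```text
clock: 22.5
tool_pos: [365.2, -270.0, 153.9]
ee_rot: [-0.614, 0.79, 0.001, -0.001]
contact_force: [0.7, -0.6, 1.3]
width: 0.602
gripper_force: 0.0
```

Emit:
{"op": "send_rows", "data": {"increments": [[0.6,0,0,0,-0.14],[0.6,0,0,0,-0.28],[0.6,0,0,0,-0.42],[0.6,0,0,0,-0.56],[0.6,0,0,0,-0.7],[0.6,0,0,0,-0.84],[0.6,0,0,0,-0.86],[0.6,0,0,0,-0.86],[0.6,0,0,0,-0.86]]}}

```text
clock: 23.4
tool_pos: [366.2, -268.6, 154.5]
ee_rot: [0.885, -0.465, -0.0, 0.0]
contact_force: [0.1, 0.6, -0.2]
width: 0.602
gripper_force: 0.0
```

Run:
```python
from h import *
togo([355,-311.6,150],.74)
ci,im=look("wrist","w12")
h=cv2.cvtColor(im,cv2.COLOR_RGB2HSV)
def big(m,c,rad):
    mm=np.zeros(m.shape,np.uint8);cv2.circle(mm,tuple(int(v) for v in c),int(rad),255,-1)
    m=cv2.bitwise_and(m,mm);cs=cv2.findContours(m,cv2.RETR_EXTERNAL,cv2.CHAIN_APPROX_NONE)[0];return max(cs,key=cv2.contourArea)
c=proj(ci,[355,-311.6,42])[0];print(c)
m=cv2.inRange(h,(5,130,60),(22,255,255)); ct=big(m,c,130); P=w(ci,ct[:,0],38)[:,:2].astype(np.float32)
r=cv2.minAreaRect(P);print("wood",r); b=cv2.boxPoints(r);e=max((b[1]-b[0],b[2]-b[1]),key=np.linalg.norm);print(np.arctan2(e[1],e[0]))
cv2.drawContours(im,[ct],-1,(0,255,0),1);cv2.imwrite("pics/w12s.png",im[:,:,::-1])
```

```text
t 23.4 tcp [ 366.2 -268.6  154.5] yang -2.539 shift cm [2.91 3.36 0.45] turn(tool z) -0.137 q6 0.89
[326.49158152 177.29802312]
wood ((355.1963195800781, -311.6578369140625), (22.135189056396484, 106.58939361572266), 42.53068161010742)
-0.828496
```

Emit:
{"op": "send_rows", "data": {"increments": [[0.6,2.9,3.4,0,-0.139],[0.6,2.9,3.4,2,-0.139],[0.6,2.9,3.4,4,-0.139],[0.6,2.9,3.4,6,-0.139],[0.6,2.9,3.4,7,-0.139],[0.6,2.9,3.4,7,-0.139],[0.6,2.9,3.4,7,-0.139]]}}

```text
clock: 24.15
tool_pos: [355.4, -312.2, 85.5]
ee_rot: [0.916, -0.402, 0.0, 0.0]
contact_force: [0.5, -0.7, 0.5]
width: 0.603
gripper_force: 0.0
```

Run:
```python
from h import *
togo([355.2,-311.7,40],.742)
```

```text
t 24.15 tcp [ 355.4 -312.2   85.5] yang -2.397 shift cm [-0.05 -0.02  4.55] turn(tool z) 0.002 q6 1.13
```

Emit:
{"op": "send_rows", "data": {"increments": [[0.6,0,0,1.5,0],[0.6,0,0,3,0],[0.6,0,0,4,0],[0.6,0,0,4.4,0],[0.6,0,0,4.4,0]], "grip_force": 80}}

```text
clock: 24.65
tool_pos: [355.1, -312.0, 41.0]
ee_rot: [0.916, -0.401, -0.0, 0.0]
contact_force: [0.2, 0.0, -0.2]
width: 0.603
gripper_force: 0.0
```

Emit:
{"op": "send_rows", "data": {"increments": [[0.45,0,0,0,0],[0.3,0,0,0,0],[0.2,0,0,0,0],[0.2,0,0,0,0],[0.2,0,0,0,0],[0.2,0,0,0,0],[0.2,0,0,0,0]]}}

```text
clock: 25.35
tool_pos: [355.4, -312.3, 41.8]
ee_rot: [0.916, -0.401, 0.001, 0.0]
contact_force: [-1.8, 1.3, 6.4]
width: 0.263
gripper_force: 79.0
```

Emit:
{"op": "send_rows", "data": {"increments": [[0.2,0,0,-1,0],[0.2,0,0,-3,0],[0.2,0,0,-6,0],[0.2,0,0,-9,0],[0.2,0,0,-12,0],[0.2,0,0,-12,0],[0.2,0,0,-12,0]]}}

```text
clock: 26.05
tool_pos: [354.6, -311.3, 160.6]
ee_rot: [0.916, -0.402, -0.0, -0.001]
contact_force: [-0.3, 0.4, -5.6]
width: 0.267
gripper_force: 79.4
```

Run:
```python
from h import *
togo([467.7,167.5,160],1.339+np.pi/2)
```

```text
t 26.05 tcp [ 354.6 -311.3  160.6] yang -2.398 shift cm [-27.58 -40.74   0.12] turn(tool z) 0.976 q6 1.13
```

Emit:
{"op": "send_rows", "data": {"increments": [[0.2,-2.5,-3.7,0,0.09],[0.2,-5,-7.4,0,0.18],[0.2,-7.5,-11.1,0,0.27],[0.2,-10,-14.8,0,0.36],[0.2,-12.5,-18.5,0,0.45],[0.2,-15,-22.2,0,0.54],[0.2,-17.5,-25.9,0,0.63],[0.2,-20,-29.6,0,0.72],[0.2,-22.5,-33.3,0,0.81],[0.2,-25,-37,0,0.9],[0.2,-27,-39.8,0,0.976],[0.2,-27.6,-40.7,0,0.976]]}}

```text
clock: 27.25
tool_pos: [466.6, 169.4, 158.5]
ee_rot: [-0.621, 0.784, 0.001, -0.002]
contact_force: [-1.4, -0.7, -4.4]
width: 0.267
gripper_force: 79.9
```

Emit:
{"op": "send_rows", "data": {"increments": [[0.2,0,0,0,0],[0.2,0,0,0,0],[0.2,0,0,0,0]]}}

```text
clock: 27.55
tool_pos: [466.7, 165.5, 160.2]
ee_rot: [-0.62, 0.784, 0.0, -0.001]
contact_force: [0.6, 0.7, -4.4]
width: 0.267
gripper_force: 79.9
```

Run:
```python
from h import *
togo([467.2,167.9,100],1.339+np.pi/2)
print(st()[1].round(3).tolist())
```

```text
t 27.55 tcp [466.7 165.5 160.2] yang 2.909 shift cm [-0.25 -0.01  6.02] turn(tool z) -0.001 q6 -0.89
[[-0.23, -0.973, -0.002], [-0.973, 0.23, -0.001], [0.001, 0.001, -1.0]]
```

Emit:
{"op": "send_rows", "data": {"increments": [[0.2,-0.2,0,2,0],[0.2,-0.2,0,4,0],[0.2,-0.2,0,5.5,0],[0.2,-0.2,0,6.2,0],[0.2,-0.2,0,6.4,0],[0.2,-0.2,0,6.4,0],[0.2,-0.2,0,6.4,0]]}}

```text
clock: 28.25
tool_pos: [468.4, 168.9, 97.8]
ee_rot: [-0.621, 0.784, -0.0, 0.001]
contact_force: [0.7, -0.7, -3.8]
width: 0.268
gripper_force: 79.9
```

Emit:
{"op": "send_rows", "data": {"increments": [[0.2,0,0,0.1,0],[0.2,0,0,0.2,0],[0.2,0,0,0.2,0]]}}

```text
clock: 28.55
tool_pos: [467.7, 168.8, 94.9]
ee_rot: [-0.621, 0.784, 0.0, 0.0]
contact_force: [0.6, 0.1, -4.5]
width: 0.264
gripper_force: 79.9
```

Emit:
{"op": "send_rows", "data": {"increments": [[0.2,0,0,0.1,0],[0.2,0,0,0.2,0],[0.2,0,0,0.2,0]]}}

```text
clock: 28.85
tool_pos: [467.8, 168.8, 92.8]
ee_rot: [-0.621, 0.784, -0.0, -0.0]
contact_force: [-0.6, -0.3, -3.8]
width: 0.264
gripper_force: 79.9
```

Emit:
{"op": "send_rows", "data": {"increments": [[0.2,0,0,0.05,0],[0.2,0,0,0.1,0],[0.2,0,0,0.1,0]]}}

```text
clock: 29.15
tool_pos: [467.9, 168.8, 92.8]
ee_rot: [-0.621, 0.784, -0.0, 0.0]
contact_force: [-4.2, -0.0, 4.1]
width: 0.27
gripper_force: 81.2
```

Emit:
{"op": "send_rows", "data": {"increments": [[0.27,0,0,0,0],[0.3,0,0,0,0],[0.4,0,0,0,0],[0.55,0,0,0,0],[0.55,0,0,0,0],[0.55,0,0,-1,0],[0.55,0,0,-3,0],[0.55,0,0,-6,0],[0.55,0,0,-10,0],[0.55,0,0,-14,0],[0.55,0,0,-14,0],[0.55,0,0,-14,0]], "grip_force": 20}}

```text
clock: 30.35
tool_pos: [468.2, 169.1, 233.4]
ee_rot: [-0.621, 0.784, 0.0, 0.002]
contact_force: [0.3, 0.7, -0.3]
width: 0.554
gripper_force: 0.0
```

Run:
```python
from h import *
ci,im=look("wrist","w13")
h=cv2.cvtColor(im,cv2.COLOR_RGB2HSV)
c=proj(ci,[467,168,93])[0]
m=cv2.inRange(h,(5,130,60),(22,255,255));mm=np.zeros(m.shape,np.uint8);cv2.circle(mm,tuple(int(v) for v in c),120,255,-1);m&=mm
ct=max(cv2.findContours(m,cv2.RETR_EXTERNAL,cv2.CHAIN_APPROX_NONE)[0],key=cv2.contourArea)
r=cv2.minAreaRect(w(ci,ct[:,0],89)[:,:2].astype(np.float32));b=cv2.boxPoints(r);e=max((b[1]-b[0],b[2]-b[1]),key=np.linalg.norm);print(r,np.arctan2(e[1],e[0]))
a=1.339;u=np.array([np.cos(a),np.sin(a)]);n=np.array([-u[1],u[0]]);o=np.array([467.7,167.5])
for s in(-1,1): # predicted bar top outline
    q=[[*(o+100*i*u+18*j*n),63] for i,j in((-1,-1),(-1,1),(1,1),(1,-1))]
cv2.polylines(im,[np.int32(proj(ci,q)).reshape(-1,1,2)],True,(0,255,0),1)
for s in(-1,1):
    p=np.int32(proj(ci,[*(o+70*s*u),51])[0]);cv2.drawMarker(im,tuple(map(int,p)),(255,0,255),1,8)
cv2.imwrite("pics/w13s.png",im[:,:,::-1])
```

```text
((467.8275146484375, 168.85496520996094), (106.27375030517578, 21.217172622680664), 76.50128173828125) 1.3351991
```

View pics/w13s.png

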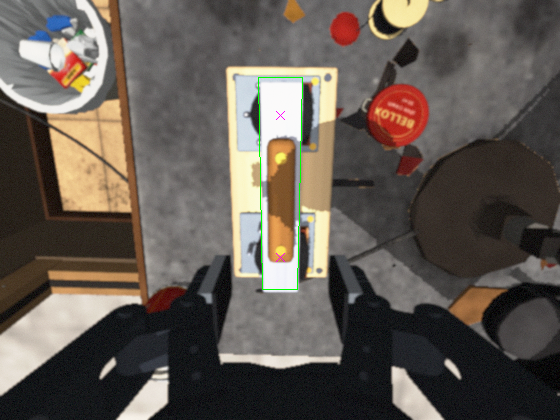

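The picture shows the bar lying on both heels. Its outline (columns 260–302, rows 77–291) coincides with the predicted one, and the measured centre is about 1.5 mm off with an angle of 1.335 against 1.339.

```bash
python3 -c "
from bench import bot
print(bot.sign_off())"
```

```text
the job is handed in; nothing more can be done
None
```

The heel is built tan, red-brown, black on the empty seat, the bar lies across both heels about 1.5 mm off the board's middle and in line with it, and the job was handed in at about 30 s (the sign-off gave no verdict).

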